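Spotting bottles back into the wire rack in their order

ROBOT

A 6-joint arm with a two-finger parallel gripper is mounted at the origin on the work surface. World frame = base frame: x ahead of the robot, y to its left, z up, the work surface at z = 0. Lengths are in m, angles in rad, forces in N, time in s.
With the tool pointing down it reaches from about 0.375 to 0.975 m from the base axis. Payload 3.8 kg.
Tool frame: the origin (TCP) lies at the very end of the fingers, on their centre line; the grasp point (between the pads) lies 19 mm behind it (grip_point_offset is the distance from the TCP to the grasp point, in m); x points along the fingers, y is the direction in which the jaws open and shut, and the axes are right-handed (so a half turn about x gives the same grasp; the last joint's range is limited). The gripper opens to 85 mm and grips with 20 to 120 N. Pads are 22 mm wide; open, the fingers measure 114 mm over their backs; the gripper's body (76 mm by 85 mm) begins 54 mm behind the grasp point. The pads swing forward as they close: fully open they stand 13 mm farther back than shut.
Start: joints at [-1.329, 0.264, 1.604, -0, 1.274, -0.037], TCP at [0.186, -0.649, 0.231] pointing down, gripper open.
Joint ranges: [-2.63, 2.63], [-0.94, 2.18], [0.31, 2.57], [-1.31, 4.45], [0, 2.66], [-2.55, 2.55]. Speed limits (rad/s): [2.57, 2.57, 3.14, 3.14, 3.14, 3.14].

INTERFACE

Orientations are given as [roll, pitch, yaw] about the fixed x, y, z axes, in that order (R = Rz(yaw) Ry(pitch) Rx(roll)).
In Python, from plant import sense, snapshot, sign_off, grip_point_offset gives the robot as it stands.
- The arm moves only by the tool step_arm, never from a script. Its argument "moves" is a list of rows, each a list of 7 numbers: the finger opening in m, from 0 to 0.0854, then the shift along the tool's x, y, z in m, then the turn, a rotation vector about the tool's x, y, z in degrees. A call has 1 to 8 rows; each row is the pose to reach, as a shift and turn from the pose commanded when the call began, along the tool's axes at that moment; what a row does not reach only later rows make up. A row lasts 1/8 s, in which the tool goes at most 62.5 mm and 10.7 degrees, less where a joint would pass 70% of its speed; a pose out of reach is approached as far as the arm can. A call with a gripper value outside its range is refused whole. The fingers move at their own pace and stop on an object; "newtons" is the grip in N (left out, the last holds). Time passes only in rows, so rows that repeat a pose let the fingers close. It gives the time, the measured TCP pose, the force and the opening at its end, in the units of the state.
- sense(): the state, without advancing time (a new reading comes with each control period).
- snapshot(name): name is "scene" or "side" or "wrist"; returns a dict with "image" (384x512x3 uint8, blue, green, red), "fx", "fy", "cx", "cy" (pixels), "distortion" ([k1, k2, p1, p2, k3] as OpenCV has them; the pictures are not rectified), "rvec" (rotation vector, rad) and "tvec" (3), from world to camera coordinates, as OpenCV has them. Camera axes: x right, y down, z forward; pixel columns grow to the right and rows downward; lengths in m; the calibration is good to about 2 mm. A picture is of the moment at which its call begins. There is no depth.
- sign_off(): hands the job in, once; it reports no verdict.
The state is a dict: "time": time; "joints": joint angles; "qd": joint speeds; "tau": joint torques, N m; "eef_pos": TCP position; "eef_rot": TCP orientation; "ft_force": force on the tool from outside, world axes, zero at the start; "moment": the same for the moment, N m; "opening": finger opening in m.
Only numpy, scipy, OpenCV 4.12 (cv2) and the standard library are available. Lean on these libraries where they do the work, as an engineer would, in place of code of your own. Each camera call takes 0.05 s, during which the arm holds its last target. There are 200 camera calls.

TASK

The refilled stain-treatment bottles have come back to the laundry counter in the grey carrier. Move all four into the empty wire rack, one bottle to a cell, in the same order as they stand in the carrier (the one nearest the robot goes in the cell nearest the robot, and so on to the far end). Keep them upright and set each one down on the floor of its cell without dropping it.

Things in the scene. Friction and masses are not known exactly. Their poses are not given: they have to be found in the camera images.
- carrier: Grey plastic tray 306 x 86 mm, rim 18 mm high, steel loop handle 69 mm high over each short end; stands fast, left or right of the robot's midline (the rack on the other side). Origin: centre of its underside, on the counter. x runs along the row, away from the robot (turned up to 0.3 rad). Four cups stand in it at x = -102, -34, +34, +102 mm, y = 0.
- rack: Stainless wire rack, stands fast: 290 x 84 mm drip tray under a row of four open-topped square cells, 64 x 64 mm inside, empty at the start. Origin: centre of its underside, on the counter. x runs along the row, away from the robot (turned up to 0.3 rad). Cell centres at x = -102, -34, +34, +102 mm, y = 0; cell floor 12 mm, top wires 48 mm above the counter.
- nozzle: Milky plastic squeeze bottle with a pointed grey nozzle, 138 mm tall: body diameter 44 mm up to 98 mm, sloping shoulder to 107 mm, collar 27 mm to 116 mm, then a thin cone to the tip. Grip the body at 75 to 95 mm. Round; origin at the centre of its underside, z up its axis; 80 to 170 g. Starts in any one of the cups, underside 8 mm above the counter.
- spray: Slim milky plastic spray bottle with a small round grey push head, 130 mm tall: body diameter 38 mm up to 98 mm, shoulder to 105 mm, collar 23 mm to 115 mm, 17 mm push head on top. Grip the body at 75 to 95 mm. Round; origin at the centre of its underside, z up its axis; 80 to 170 g. Starts in any one of the cups, underside 8 mm above the counter.
- jar: Short milky plastic jar with a wide flat grey lid, 96 mm tall: body of diameter 47 mm up to 70 mm, lid of diameter 50 mm from 73 to 96 mm above its underside. Grip it by the lid. Round; origin at the centre of its underside, z up its axis; 80 to 170 g. Starts in any one of the cups, underside 8 mm above the counter.
- flip: Milky plastic bottle with a tall flat-topped grey cap, 122 mm tall: body of diameter 45 mm up to 66 mm, sloping shoulder to 80 mm, cylindrical cap of diameter 30 mm from 80 to 122 mm above its underside. Grip it by the cap at about 100 mm. Round; origin at the centre of its underside, z up its axis; 80 to 170 g. Starts in any one of the cups, underside 8 mm above the counter.
- cup_nozzle: Round white drip cup, fixed in the carrier, where the nozzle bottle stands at the start; 65 mm wide at the rim, 57 mm inside at the floor. Origin: centre of its underside, 5 mm above the counter; inner floor 3 mm, rim 38 mm above that. The four cups look alike and never move: they show where in the row each bottle began.
- cup_spray: Round white drip cup, fixed in the carrier, where the spray bottle stands at the start; 65 mm wide at the rim, 57 mm inside at the floor. Origin: centre of its underside, 5 mm above the counter; inner floor 3 mm, rim 38 mm above that. The four cups look alike and never move: they show where in the row each bottle began.
- cup_jar: Round white drip cup, fixed in the carrier, where the jar stands at the start; 65 mm wide at the rim, 57 mm inside at the floor. Origin: centre of its underside, 5 mm above the counter; inner floor 3 mm, rim 38 mm above that. The four cups look alike and never move: they show where in the row each bottle began.
- cup_flip: Round white drip cup, fixed in the carrier, where the flat-topped bottle stands at the start; 65 mm wide at the rim, 57 mm inside at the floor. Origin: centre of its underside, 5 mm above the counter; inner floor 3 mm, rim 38 mm above that. The four cups look alike and never move: they show where in the row each bottle began.

How it is judged:
At the end, for the whole second after the job is handed in: Each bottle stands in the rack cell that has the same place in the row, counted from the near end, as the cup it came from: its centre within 15 mm of the cell's centre both ways, its underside on the cell's floor (within 6 mm), upright within 0.12 rad, and at rest (((x of cup_nozzle in the frame of carrier between -0.122 and -0.082 m and x of nozzle in the frame of rack between -0.117 and -0.087 m) or (x of cup_nozzle in the frame of carrier between -0.054 and -0.014 m and x of nozzle in the frame of rack between -0.049 and -0.019 m) or (x of cup_nozzle in the frame of carrier between 0.014 and 0.054 m and x of nozzle in the frame of rack between 0.019 and 0.049 m) or (x of cup_nozzle in the frame of carrier between 0.082 and 0.122 m and x of nozzle in the frame of rack between 0.087 and 0.117 m)) and y of nozzle in the frame of rack between -0.015 and 0.015 m and z of nozzle in the frame of rack between 0.006 and 0.018 m and angle between each of nozzle, spray, jar, flip's own z axis and vertical below 0.12 rad and linear speed of each of nozzle, spray, jar, flip below 0.02 m/s and angular speed of each of nozzle, spray, jar, flip below 0.2 rad/s and ((x of cup_spray in the frame of carrier between -0.122 and -0.082 m and x of spray in the frame of rack between -0.117 and -0.087 m) or (x of cup_spray in the frame of carrier between -0.054 and -0.014 m and x of spray in the frame of rack between -0.049 and -0.019 m) or (x of cup_spray in the frame of carrier between 0.014 and 0.054 m and x of spray in the frame of rack between 0.019 and 0.049 m) or (x of cup_spray in the frame of carrier between 0.082 and 0.122 m and x of spray in the frame of rack between 0.087 and 0.117 m)) and y of spray in the frame of rack between -0.015 and 0.015 m and z of spray in the frame of rack between 0.006 and 0.018 m and ((x of cup_jar in the frame of carrier between -0.122 and -0.082 m and x of jar in the frame of rack between -0.117 and -0.087 m) or (x of cup_jar in the frame of carrier between -0.054 and -0.014 m and x of jar in the frame of rack between -0.049 and -0.019 m) or (x of cup_jar in the frame of carrier between 0.014 and 0.054 m and x of jar in the frame of rack between 0.019 and 0.049 m) or (x of cup_jar in the frame of carrier between 0.082 and 0.122 m and x of jar in the frame of rack between 0.087 and 0.117 m)) and y of jar in the frame of rack between -0.015 and 0.015 m and z of jar in the frame of rack between 0.006 and 0.018 m and ((x of cup_flip in the frame of carrier between -0.122 and -0.082 m and x of flip in the frame of rack between -0.117 and -0.087 m) or (x of cup_flip in the frame of carrier between -0.054 and -0.014 m and x of flip in the frame of rack between -0.049 and -0.019 m) or (x of cup_flip in the frame of carrier between 0.014 and 0.054 m and x of flip in the frame of rack between 0.019 and 0.049 m) or (x of cup_flip in the frame of carrier between 0.082 and 0.122 m and x of flip in the frame of rack between 0.087 and 0.117 m)) and y of flip in the frame of rack between -0.015 and 0.015 m and z of flip in the frame of rack between 0.006 and 0.018 m); the robot touches nothing.
It fails at once if a bottle is tipped over by more than 0.6 rad (angle between any of nozzle, spray, jar, flip's own z axis and vertical above 0.6 rad).
It fails at once if a bottle is dropped or thrown (faster than 0.7 m/s with no finger on it, a fall of about 25 mm) ((linear speed of nozzle above 0.7 m/s and contact force between the fingers and nozzle below 0.2 N) or (linear speed of spray above 0.7 m/s and contact force between the fingers and spray below 0.2 N) or (linear speed of jar above 0.7 m/s and contact force between the fingers and jar below 0.2 N) or (linear speed of flip above 0.7 m/s and contact force between the fingers and flip below 0.2 N)).
It also fails if it takes over 99 s, if anything falls off the work surface, if the arm or the gripper's body presses on something with over 40 N, if the wrist force passes 120 N, or if a joint passes its speed limit or range.

## Working session

There is one attempt and no reset: what is moved stays moved. The work goes in short steps, Python scripts to look and compute and a tool call to move; the robot and the scene stay as the last step left them, time stands still between calls to the robot, and variables do not carry over. Pictures are saved under pics/ and viewed, about 12 in all and at most 16, crops included, and the job is handed in when it is done.

Besides the shell and the picture viewer there is one more tool, called after ">>>" as name([rows], argument=value, ...), one row to a line, values as JSON. step_arm: Moves the arm, as the interface text tells. Its arguments: {"type":"object","properties":{"moves":{"type":"array"},"newtons":{"type":"number"}},"required":["moves"]}

```bash
mkdir -p pics; cat > h.py <<'E'
import numpy as np, cv2
from plant import sense, snapshot, sign_off, grip_point_offset
from scipy.spatial.transform import Rotation as R
def cam(s):
    K=np.array([[s['fx'],0,s['cx']],[0,s['fy'],s['cy']],[0,0,1.]])
    return K,np.array(s['distortion'],float),np.array(s['rvec'],float),np.array(s['tvec'],float)
def ray(s,p):
    K,d,r,t=cam(s); u=cv2.undistortPoints(np.array(p,float).reshape(-1,1,2),K,d).reshape(-1,2)
    M=cv2.Rodrigues(r)[0]; D=np.c_[u,np.ones(len(u))]@M
    return -M.T@t.ravel(), D/np.linalg.norm(D,axis=1)[:,None]
def plane(s,p,z):
    c,D=ray(s,p); return c+D*((z-c[2])/D[:,2])[:,None]
def proj(s,X):
    K,d,r,t=cam(s); return cv2.projectPoints(np.array(X,float).reshape(-1,1,3),r,t,K,d)[0].reshape(-1,2)
def tri(s1,p1,s2,p2):
    c1,D1=ray(s1,[p1]);c2,D2=ray(s2,[p2]);A=np.c_[D1[0],-D2[0]]
    k=np.linalg.lstsq(A,c2-c1,rcond=None)[0];a=c1+k[0]*D1[0];b=c2+k[1]*D2[0]
    return (a+b)/2,np.linalg.norm(a-b)
def save(s,n): cv2.imwrite(f'pics/{n}.png',s['image'])
E
python3 - <<'E'
from h import *
import pickle
for n in('scene','side','wrist'):
    s=snapshot(n); save(s,n+'0'); pickle.dump(s,open(n+'0.pkl','wb'))
    c,_=ray(s,[[256,192]]);print(n,c,_)
s=sense();print(s)
E
```

```text
scene [ 1.3092123  -0.14739227  0.56323958] [[-0.81216231  0.15532179 -0.56237667]]
side [0.23249929 0.38561658 0.62401262] [[ 0.40267843 -0.52231619 -0.75168868]]
wrist [ 0.25364387 -0.62827723  0.37233044] [[-0.24973173 -0.07118028 -0.96569531]]
{'time': 0.15, 'joints': array([-1.32889365e+00,  2.64653106e-01,  1.60511095e+00, -6.56760361e-06,
        1.27366927e+00, -3.68841226e-02]), 'qd': array([ 0.00021291, -0.00147024, -0.00508335, -0.00033652, -0.00039114,
        0.00108116]), 'tau': array([ 2.97295014e-05, -5.15907812e+01, -3.67960346e+01, -1.61719381e-04,
        8.06797034e-03,  6.81975116e-07]), 'eef_pos': array([ 0.18561969, -0.64837046,  0.23017145]), 'eef_rot': array([-1.60427071,  1.56895563,  1.81611068]), 'ft_force': array([-0.5411763 ,  0.75977998,  0.1991716 ]), 'moment': array([ 0.03458201,  0.04386203, -0.00717425]), 'opening': 0.08540754548743011}
```

View pics/scene0.png

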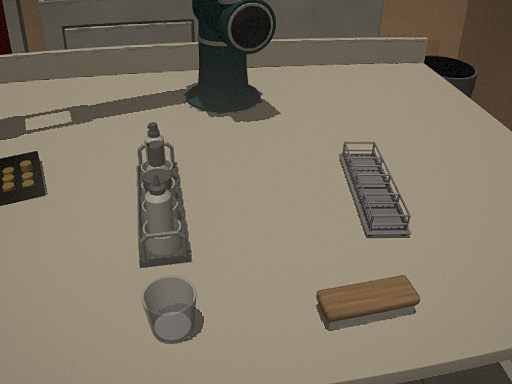

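View pics/side0.png

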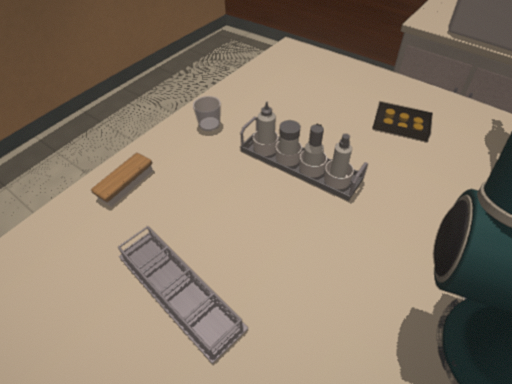

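The side view shows, from the near end (right) to the far end: spray with head at (345,140), flip cap at (316,128), jar at (290,128) and nozzle tip at (266,104). The carrier is on the right (y<0). The empty rack is on the left, from about (150,235) at its far end to (215,350) at its near end. Next come rough positions and then a wrist look from above.

```bash
python3 - <<'E'
from h import *
import pickle
sd=pickle.load(open('side0.pkl','rb'));sc=pickle.load(open('scene0.pkl','rb'));w=pickle.load(open('wrist0.pkl','rb'))
print('carrier end corners bottom (side)',plane(sd,[[241,152],[352,195],[362,180]],0.0).round(3))
print('rack corners (side) z=.0',plane(sd,[[215,356],[244,326],[122,265]],0.).round(3))
print('nozzle tip tri',tri(sd,(266,103),sc,(156,174)),'spray top tri',tri(sd,(346,136),sc,(153,124)))
print('scene carrier near wide',plane(sc,[[140,264],[190,261]],0).round(3),'rack',plane(sc,[[367,236],[410,235],[341,154]],0).round(3))
# wrist cam in tool frame
s=sense();T=R.from_euler('xyz',s['eef_rot']);K,d,r,t=cam(w);c,D=ray(w,[[256,192]])
print('cam in tool',T.inv().apply(c-s['eef_pos']),T.inv().apply(D),'tool axes',T.as_matrix().round(3),w['fx'],w['cx'],w['cy'])
a=[cv2.resize(sd['image'][90:205,230:375],None,fx=2.7,fy=2.7,interpolation=3),cv2.resize(sd['image'][225:365,112:252],None,fx=2.7,fy=2.7,interpolation=3)]
m=np.zeros((600,790,3),np.uint8);m[:a[0].shape[0],:a[0].shape[1]]=a[0];m[:a[1].shape[0],400:400+a[1].shape[1]]=a[1]
cv2.imwrite('pics/c1.png',m)
E
```

```text
carrier end corners bottom (side) [[ 0.68  -0.136  0.   ]
 [ 0.381 -0.17   0.   ]
 [ 0.383 -0.228  0.   ]]
rack corners (side) z=.0 [[0.404 0.288 0.   ]
 [0.396 0.218 0.   ]
 [0.669 0.267 0.   ]]
nozzle tip tri (array([ 0.63284013, -0.18047817,  0.14473547]), np.float64(0.001587331436945823)) spray top tri (array([ 0.43285941, -0.18786525,  0.13732738]), np.float64(0.002317398732207859))
scene carrier near wide [[ 0.68  -0.222  0.   ]
 [ 0.684 -0.138  0.   ]] rack [[0.666 0.184 0.   ]
 [0.676 0.265 0.   ]
 [0.37  0.231 0.   ]]
cam in tool [-0.14215328 -0.00085927 -0.07093597] [[0.96567821 0.00148449 0.25973714]] tool axes [[-0.     0.275 -0.961]
 [ 0.002 -0.961 -0.275]
 [-1.    -0.002 -0.   ]] 334.16379261109614 255.44939841299544 198.04254602832626
```

View pics/wrist0.png

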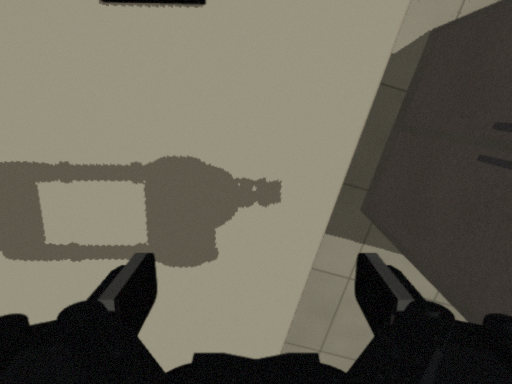

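The wrist view shows the bare counter and the arm's shadow, so nothing useful there. Now I'll write a helper that works out the tool-frame shift.

```bash
cat >> h.py <<'E'
def go(p,yaw):
    """shift (mm) and turn (deg) in tool axes to TCP p with tool down and row yaw (tool y = -row y)"""
    s=sense();T=R.from_euler('xyz',s['eef_rot'])
    c,sn=np.cos(yaw),np.sin(yaw)
    G=R.from_matrix(np.array([[0,sn,-c],[0,-c,-sn],[-1,0,0]]))
    print('shift mm',(T.inv().apply(np.array(p)-s['eef_pos'])*1e3).round(1),'turn',(T.inv()*G).as_rotvec(degrees=True).round(2),'t',s['time'])
E
python3 -c "
from h import *
go([.50,-.185,.28],.037)"
```

```text
shift mm [ -49.1 -359.1 -429.8] turn [1.385e+01 1.000e-02 1.100e-01] t 0.15
```

View pics/c1.png

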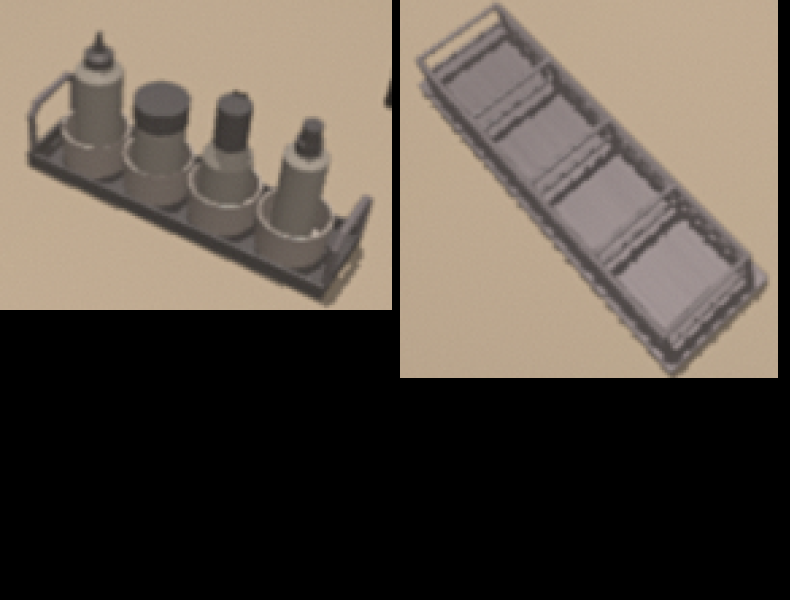

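The crop confirms the order near to far: spray, flip, jar, nozzle. It also shows the rack's top frame clearly. I'll go above the carrier.

>>> step_arm([
  [0.085,-0.02,-0.04,-0.05,2,0,0],
  [0.085,-0.03,-0.08,-0.1,3,0,0],
  [0.085,-0.049,-0.12,-0.145,5,0,0],
  [0.085,-0.049,-0.16,-0.19,6,0,0],
  [0.085,-0.049,-0.2,-0.24,8,0,0],
  [0.085,-0.049,-0.25,-0.3,10,0,0],
  [0.085,-0.049,-0.3,-0.36,12,0,0],
  [0.085,-0.049,-0.35,-0.42,13.85,0,0],
])

```text
time: 1.15
eef_pos: [0.464, -0.2389, 0.2802]
eef_rot: [2.515, 1.571, -0.591]
ft_force: [0.5, -1.2, 0.4]
opening: 0.0848
```

>>> step_arm([
  [0.085,0,-0.009,-0.01,0,0,0],
  [0.085,0,-0.009,-0.01,0,0,0],
])

```text
time: 1.4
eef_pos: [0.4731, -0.2311, 0.28]
eef_rot: [0.345, 1.57, -2.757]
ft_force: [-0.8, -1.2, 0.2]
opening: 0.085
```

```bash
python3 - <<'E'
from h import *
import pickle
s=snapshot('wrist');save(s,'w1');pickle.dump(s,open('w1.pkl','wb'))
st=sense();print(st['eef_pos'],st['time'])
print(proj(s,[[.433,-.188,.137],[.633,-.18,.145]]).round())
go([.50,-.185,.28],.037)
E
```

```text
[ 0.47261003 -0.23192316  0.27998492] 1.45
[[207. 226.]
 [194. -33.]]
shift mm [ -0.1 -45.9 -29.1] turn [ 0.05  0.06 -0.03] t 1.45
```

View pics/w1.png

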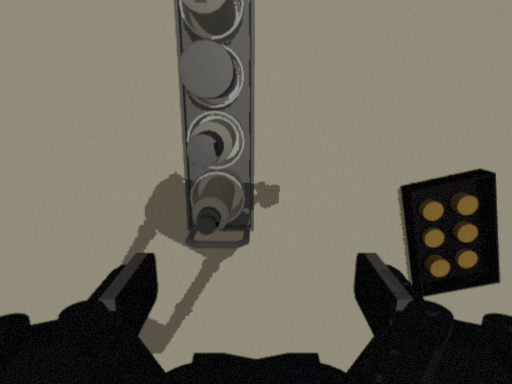

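The carrier row shows at (180–255, 0–245): spray head at (208,219), flip cap at (204,150), jar lid at (207,68), and cup rims at (218,198), (215,140) and (214,75). Next is a second wrist viewpoint.

>>> step_arm([
  [0.085,0,-0.03,-0.04,0,0,0],
  [0.085,0,-0.046,-0.075,0,0,0],
  [0.085,0,-0.046,-0.09,0,0,0],
  [0.085,0,-0.046,-0.09,0,0,0],
])

```text
time: 1.95
eef_pos: [0.5609, -0.1838, 0.2798]
eef_rot: [0.234, 1.569, -2.872]
ft_force: [0.6, 0.8, -0.4]
opening: 0.085
```

```bash
python3 - <<'E'
from h import *
import pickle
s=snapshot('wrist');save(s,'w2');pickle.dump(s,open('w2.pkl','wb'))
st=sense();print(st['eef_pos'],st['time'])
w1=pickle.load(open('w1.pkl','rb'))
P=plane(w1,[[218,198],[215,140],[214,75]],.043);print('cups',P.round(4))
T=plane(w1,[[208,219]],.138),plane(w1,[[204,150]],.130),plane(w1,[[207,68]],.104);print(T)
E
```

```text
[ 0.56035586 -0.18370455  0.27986004] 2.0
cups [[ 0.4326 -0.1876  0.043 ]
 [ 0.5003 -0.1837  0.043 ]
 [ 0.5687 -0.1824  0.043 ]]
(array([[ 0.44043708, -0.1887051 ,  0.138     ]]), array([[ 0.50130647, -0.18415368,  0.13      ]]), array([[ 0.5702836 , -0.18336555,  0.104     ]]))
```

View pics/w2.png

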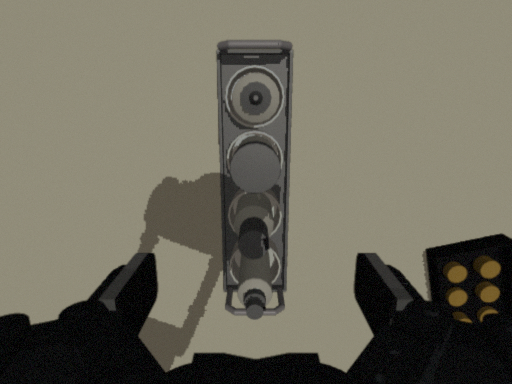

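Now the tops read: nozzle tip (256,97), jar lid (255,167), flip cap (253,237), spray head (254,312). I'll triangulate all four.

```bash
python3 - <<'E'
from h import *
import pickle
w1,w2,sd=[pickle.load(open(n+'.pkl','rb')) for n in('w1','w2','side0')]
for n,a,b in(('jar',(207,68),(255,167)),('flip',(204,150),(253,237)),('spray',(208,219),(254,312))):
    p,e=tri(w1,a,w2,b);print(n,p.round(4),e.round(4))
p,e=tri(sd,(266,103),w2,(256,97));print('nozzle',p.round(4),e)
print('cup4',plane(w2,[[254,95]],.043),'cup3',plane(w2,[[255,160]],.043))
# rack: top-frame corner rough from side crop (x/2.7+112,(y)/2.7+225)
q=np.array([[415-400,60],[497-400,5],[670-400,348],[750-400,262]])/2.7+[112,225]
r=plane(sd,q,.048);print(r.round(4),r.mean(0))
E
```

```text
jar [ 0.5704 -0.1825  0.1007] 0.0008
flip [ 0.4985 -0.1817  0.1066] 0.0023
spray [ 0.4437 -0.1881  0.1505] 0.0051
nozzle [ 0.6344 -0.181   0.1431] 0.0009254536796882532
cup4 [[ 0.63789406 -0.17865308  0.043     ]] cup3 [[ 0.56721374 -0.18223975  0.043     ]]
[[0.6737 0.2557 0.048 ]
 [0.6618 0.187  0.048 ]
 [0.3963 0.296  0.048 ]
 [0.3906 0.2279 0.048 ]] [0.53061294 0.24167158 0.048     ]
```

The heights agree with the text: jar 0.101, nozzle 0.143, spray 0.137. The rack's top frame measures 0.277 x 0.070 m, with its centre near (0.531, 0.242) and yaw about -0.147. I'll start with the jar, which sits under the gripper.

>>> step_arm([
  [0.085,0.05,-0.001,-0.01,0,0,0],
  [0.085,0.1,-0.001,-0.01,0,0,0],
  [0.085,0.15,-0.001,-0.01,0,0,0],
  [0.085,0.19,-0.001,-0.01,0,0,0],
  [0.085,0.21,-0.001,-0.01,0,0,0],
  [0.04,0.21,-0.001,-0.01,0,0,0],
  [0.03,0.21,-0.001,-0.01,0,0,0],
  [0.03,0.21,-0.001,-0.01,0,0,0],
], newtons=40)

```text
time: 3.0
eef_pos: [0.5729, -0.1816, 0.0727]
eef_rot: [2.719, 1.566, -0.386]
ft_force: [1.5, -1.8, 2.9]
opening: 0.0486
```

>>> step_arm([
  [0.03,0,0,0,0,0,0],
  [0.03,0,0,0,0,0,0],
])

```text
time: 3.25
eef_pos: [0.5731, -0.1816, 0.0727]
eef_rot: [2.685, 1.566, -0.419]
ft_force: [-0.6, -1.4, 7.0]
opening: 0.049
```

>>> step_arm([
  [0.03,-0.04,0,0,0,0,0],
  [0.03,-0.09,0,0,0,0,0],
  [0.03,-0.14,0,0,0,0,0],
  [0.03,-0.17,-0.03,0.005,1,0,0],
  [0.03,-0.187,-0.08,0.015,2,0,0],
  [0.03,-0.187,-0.13,0.03,4,0,0],
  [0.03,-0.187,-0.18,0.04,6,0,0],
  [0.03,-0.187,-0.23,0.05,8,0,0],
])

```text
time: 4.25
eef_pos: [0.5117, 0.0488, 0.2574]
eef_rot: [-2.105, 1.57, 0.932]
ft_force: [-0.3, 0.1, -2.1]
opening: 0.0484
```

```bash
python3 -c "
from h import *
go([.48,.25,.26],-.147)"
```

```text
shift mm [  -2.6 -196.8   52.4] turn [ 2.47 -0.01  0.02] t 4.25
```

>>> step_arm([
  [0.03,-0.003,-0.05,0.013,1,0,0],
  [0.03,-0.003,-0.1,0.026,2,0,0],
  [0.03,-0.003,-0.15,0.04,2.5,0,0],
  [0.03,-0.003,-0.18,0.05,2.5,0,0],
  [0.03,-0.003,-0.197,0.052,2.5,0,0],
  [0.03,-0.003,-0.197,0.052,2.5,0,0],
])

```text
time: 5.0
eef_pos: [0.481, 0.249, 0.2601]
eef_rot: [1.4, 1.57, -1.886]
ft_force: [0.3, -0.5, -1.8]
opening: 0.049
```

```bash
python3 - <<'E'
from h import *
import pickle
s=snapshot('wrist');save(s,'w3');pickle.dump(s,open('w3.pkl','wb'))
st=sense();print(st['eef_pos'],st['time'],st['ft_force'],st['opening'])
c=np.array([.531,.242]);a=-.147
for x in(-.102,-.034,.034,.102): print(proj(s,[[*(c+x*np.array([np.cos(a),np.sin(a)])),.012]]).round())
E
```

```text
[0.4811861  0.24808968 0.26012358] 5.05 [ 0.22909542  0.02410276 -0.72066944] 0.04879431871804631
[[256. 206.]]
[[256. 150.]]
[[256.  88.]]
[[256.  20.]]
```

View pics/w3.png

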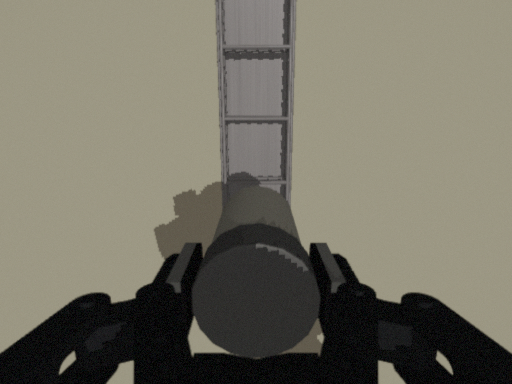

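The gripped jar hangs upright, with its lid at (256,300). The rack's top cross wires are at rows 48, 118 and 183, centred on column 257. I'll check them against the side view.

```bash
python3 - <<'E'
from h import *
import pickle
s,sd=[pickle.load(open(n+'.pkl','rb')) for n in('w3','side0')]
W=[(257,48),(257,118.5),(257,183)];S=[((x-400)/2.7+112,y/2.7+225) for x,y in((522,93),(575,159),(639,228))]
for a,b in zip(W,S):
    print(plane(s,[a],.048).round(4),tri(s,a,sd,b))
L=plane(s,[[222,100],[223,160],[291,100],[288,160]],.048);print(L.round(4))
c=np.array([.531,.242]);a=-.147
for x in(-.068,0,.068):print(c+x*np.array([np.cos(a),np.sin(a)]))
go([.564,.237,.10],-.147)
E
```

```text
[[0.5999 0.231  0.048 ]] (array([0.60005064, 0.22775974, 0.03622505]), np.float64(0.006548921651481427))
[[0.5341 0.2405 0.048 ]] (array([0.53305254, 0.23957262, 0.03475578]), np.float64(0.0019924985947386755))
[[0.4665 0.2502 0.048 ]] (array([0.46395772, 0.25015225, 0.03812663]), np.float64(0.000762169978517454))
[[0.5572 0.273  0.048 ]
 [0.4967 0.2825 0.048 ]
 [0.5471 0.2037 0.048 ]
 [0.4867 0.2138 0.048 ]]
[0.46373338 0.25196004]
[0.531 0.242]
[0.59826662 0.23203996]
shift mm [160.1  -1.2 -83.6] turn [ 0.08  0.   -0.05] t 5.05
```

>>> step_arm([
  [0.03,0,0,-0.04,0,0,0],
  [0.03,0.03,0,-0.08,0,0,0],
  [0.03,0.07,0,-0.089,0,0,0],
  [0.03,0.12,0,-0.089,0,0,0],
  [0.03,0.15,0,-0.089,0,0,0],
  [0.03,0.17,0,-0.089,0,0,0],
  [0.03,0.176,0,-0.089,0,0,0],
  [0.03,0.179,0,-0.089,0,0,0],
])

```text
time: 6.05
eef_pos: [0.5702, 0.2354, 0.0823]
eef_rot: [-2.697, 1.569, 0.298]
ft_force: [0.6, 0.3, -1.3]
opening: 0.0487
```

>>> step_arm([
  [0.03,0.002,0,0,0,0,0],
  [0.03,0.003,0,0,0,0,0],
  [0.03,0.004,0,0,0,0,0],
  [0.03,0.004,0,0,0,0,0],
])

```text
time: 6.55
eef_pos: [0.5692, 0.2356, 0.0775]
eef_rot: [-2.506, 1.571, 0.49]
ft_force: [0.1, -0.4, -1.8]
opening: 0.0489
```

Not on the floor yet, so I'll creep down.

>>> step_arm([
  [0.03,0.001,0,0,0,0,0],
  [0.03,0.002,0,0,0,0,0],
  [0.03,0.002,0,0,0,0,0],
])

```text
time: 6.92
eef_pos: [0.5698, 0.2356, 0.0768]
eef_rot: [-2.821, 1.57, 0.175]
ft_force: [-1.6, -1.0, 5.7]
opening: 0.0489
```

>>> step_arm([
  [0.03,0.001,0,0,0,0,0],
  [0.03,0.002,0,0,0,0,0],
  [0.03,0.002,0,0,0,0,0],
])

```text
time: 7.3
eef_pos: [0.5704, 0.2356, 0.0767]
eef_rot: [-2.899, 1.569, 0.096]
ft_force: [-4.9, -3.0, 14.6]
opening: 0.0489
```

The floor contact came at TCP 0.0768, exactly as predicted. Release and lift.

>>> step_arm([
  [0.03,-0.003,0,0,0,0,0],
  [0.06,-0.003,0,0,0,0,0],
  [0.085,-0.003,0,0,0,0,0],
  [0.085,-0.003,0,0,0,0,0],
  [0.085,-0.03,0,0,0,0,0],
  [0.085,-0.07,0,0,0,0,0],
  [0.085,-0.12,0,0,0,0,0],
  [0.085,-0.17,0,0,0,0,0],
])

```text
time: 8.3
eef_pos: [0.5688, 0.2354, 0.2442]
eef_rot: [0.475, 1.57, -2.813]
ft_force: [1.2, -0.0, 0.1]
opening: 0.0851
```

```bash
python3 - <<'E'
from h import *
import pickle
s=snapshot('side');sc=snapshot('scene')
m=np.zeros((580,790,3),np.uint8)
a=cv2.resize(s['image'][85:375,105:375],None,fx=2,fy=2,interpolation=3);m[:,:540]=a
b=cv2.resize(sc['image'][130:250,330:420],None,fx=2.7,fy=2.7,interpolation=3);m[:b.shape[0],541:541+b.shape[1]]=b
cv2.imwrite('pics/c4.png',m)
st=sense();print(st['eef_pos'],st['opening'])
go([.635,-.180,.24],.04)
E
```

```text
[0.57306254 0.23700934 0.25122337] 0.0851212831185758
shift mm [  10.1  403.6 -121.9] turn [-10.66  -0.68   0.29] t 8.4
```

View pics/c4.png

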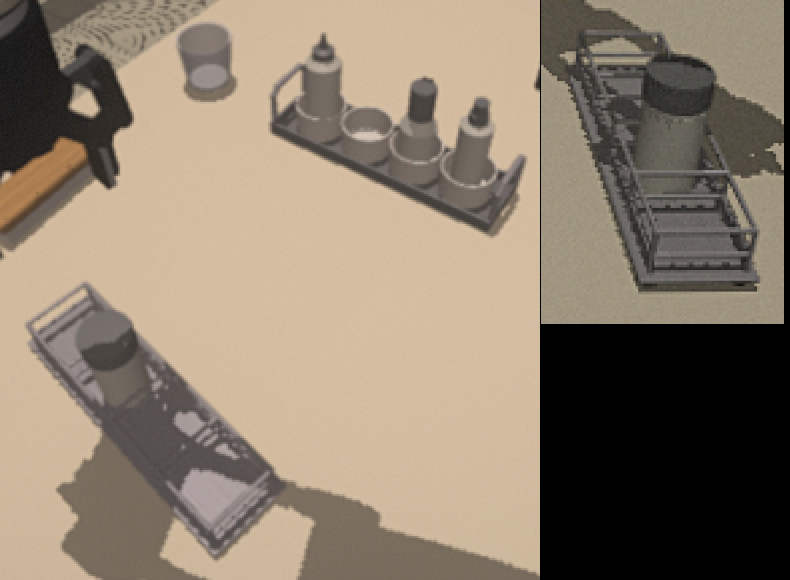

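The jar stands upright in cell 3, with its lid at side-crop (107,338), and the carrier is undisturbed. Next is the nozzle.

>>> step_arm([
  [0.085,0.003,0.05,-0.015,-1,0,0],
  [0.085,0.006,0.1,-0.03,-3,0,0],
  [0.085,0.01,0.15,-0.045,-4,0,0],
  [0.085,0.01,0.2,-0.06,-6,0,0],
  [0.085,0.01,0.25,-0.075,-7,0,0],
  [0.085,0.01,0.3,-0.09,-8,0,0],
  [0.085,0.01,0.35,-0.105,-9.5,0,0],
  [0.085,0.01,0.403,-0.122,-10.7,-0.5,0.2],
])

```text
time: 9.4
eef_pos: [0.6308, -0.1824, 0.2323]
eef_rot: [0.199, 1.56, -2.901]
ft_force: [-0.0, 0.1, 0.8]
opening: 0.0851
```

>>> step_arm([
  [0.085,0,0.002,0,0,0,0],
  [0.085,0,0.002,0,0,0,0],
])

```text
time: 9.65
eef_pos: [0.6307, -0.1828, 0.2321]
eef_rot: [0.133, 1.56, -2.969]
ft_force: [-0.2, 1.5, -0.4]
opening: 0.0849
```

```bash
python3 -c "
from h import *
go([.635,-.180,.077],.04)"
```

```text
shift mm [155.1  -2.9  -6. ] turn [-0.03  0.6  -0.08] t 9.65
```

>>> step_arm([
  [0.085,0.04,-0.003,-0.006,0,0.6,0],
  [0.085,0.09,-0.003,-0.006,0,0.6,0],
  [0.085,0.13,-0.003,-0.006,0,0.6,0],
  [0.085,0.15,-0.003,-0.006,0,0.6,0],
  [0.085,0.155,-0.003,-0.006,0,0.6,0],
  [0.085,0.155,-0.003,-0.006,0,0.6,0],
])

```text
time: 10.4
eef_pos: [0.6368, -0.18, 0.0796]
eef_rot: [2.371, 1.566, -0.729]
ft_force: [0.0, -0.7, 0.3]
opening: 0.0852
```

>>> step_arm([
  [0.04,0,0,0,0,0,0],
  [0.025,0,0,0,0,0,0],
  [0.025,0,0,0,0,0,0],
  [0.025,0,0,0,0,0,0],
  [0.025,0,0,0,0,0,0],
])

```text
time: 11.02
eef_pos: [0.6369, -0.1807, 0.0799]
eef_rot: [2.403, 1.565, -0.698]
ft_force: [-0.2, 0.3, 5.6]
opening: 0.0429
```

>>> step_arm([
  [0.025,-0.02,0,0,0,0,0],
  [0.025,-0.06,0,0,0,0,0],
  [0.025,-0.11,0,0,0,0,0],
  [0.025,-0.14,0,0,0,0,0],
  [0.025,-0.15,-0.04,0,1,0,0],
  [0.025,-0.15,-0.09,0,2,0,0],
  [0.025,-0.15,-0.14,0,4,0,0],
  [0.025,-0.15,-0.19,0,5,0,0],
])

```text
time: 12.02
eef_pos: [0.6273, 0.0115, 0.2285]
eef_rot: [2.235, 1.568, -0.955]
ft_force: [0.7, 0.0, -1.5]
opening: 0.0427
```

```bash
python3 -c "
from h import *
print(sense()['eef_pos'],sense()['opening'])
go([.636,.2258,.2],-.145)"
```

```text
[0.62727784 0.01150313 0.22848303] 0.042686541180427445
shift mm [  28.  -214.5    1.6] turn [ 5.57 -0.11 -0.13] t 12.025
```

>>> step_arm([
  [0.025,0,-0.05,0,1.5,0,0],
  [0.025,0,-0.1,0,3,0,0],
  [0.025,0,-0.15,0.001,4.5,0,0],
  [0.025,0,-0.195,0.002,5.5,0,0],
  [0.025,0.01,-0.214,0.002,5.6,0,0],
  [0.025,0.028,-0.214,0.002,5.6,0,0],
  [0.025,0.028,-0.214,0.002,5.6,0,0],
])

```text
time: 12.9
eef_pos: [0.6338, 0.2218, 0.1957]
eef_rot: [1.034, 1.564, -2.253]
ft_force: [-1.4, -0.7, -0.6]
opening: 0.0429
```

```bash
python3 -c "
from h import *
print(sense()['eef_pos'],sense()['opening'])
go([.636,.2258,.09],-.145)"
```

```text
[0.63381135 0.22180402 0.19566565] 0.04289838554424611
shift mm [105.6  -4.9  -2. ] turn [-0.    0.2  -0.33] t 12.9
```

>>> step_arm([
  [0.025,0.03,-0.005,-0.002,0,0,0],
  [0.025,0.07,-0.005,-0.002,0,0,0],
  [0.025,0.095,-0.005,-0.002,0,0,0],
  [0.025,0.104,-0.005,-0.002,0,0,0],
  [0.025,0.107,-0.005,-0.002,0,0,0],
  [0.025,0.109,-0.005,-0.002,0,0,0],
])

```text
time: 13.65
eef_pos: [0.6399, 0.2281, 0.0917]
eef_rot: [2.835, 1.566, -0.451]
ft_force: [-0.5, 0.5, -0.1]
opening: 0.0428
```

>>> step_arm([
  [0.025,0.001,0,0,0,0,0],
  [0.025,0.002,0,0,0,0,0],
  [0.025,0.003,0,0,0,0,0],
  [0.025,0.003,0,0,0,0,0],
])

```text
time: 14.15
eef_pos: [0.6386, 0.2283, 0.0872]
eef_rot: [2.229, 1.568, -1.057]
ft_force: [-0.5, 0.3, -1.5]
opening: 0.0428
```

>>> step_arm([
  [0.025,0.001,0.002,0.001,0,0,0],
  [0.025,0.002,0.002,0.001,0,0,0],
  [0.025,0.003,0.002,0.001,0,0,0],
  [0.025,0.004,0.002,0.001,0,0,0],
])

```text
time: 14.65
eef_pos: [0.6377, 0.2263, 0.0839]
eef_rot: [2.349, 1.567, -0.937]
ft_force: [-2.6, -0.6, 5.6]
opening: 0.0426
```

>>> step_arm([
  [0.025,0.001,0,0,0,0,0],
  [0.025,0.002,0,0,0,0,0],
  [0.025,0.002,0,0,0,0,0],
])

```text
time: 15.02
eef_pos: [0.638, 0.2263, 0.0839]
eef_rot: [2.539, 1.567, -0.747]
ft_force: [-4.7, -2.0, 10.6]
opening: 0.0426
```

Contact at 0.0839, as predicted. Release.

>>> step_arm([
  [0.025,-0.003,0,0,0,0,0],
  [0.06,-0.003,0,0,0,0,0],
  [0.085,-0.003,0,0,0,0,0],
  [0.085,-0.003,0,0,0,0,0],
  [0.085,-0.03,0,0,0,0,0],
  [0.085,-0.07,0,0,0,0,0],
  [0.085,-0.12,0,0,0,0,0],
  [0.085,-0.17,0,0,0,0,0],
])

```text
time: 16.02
eef_pos: [0.6369, 0.2267, 0.2521]
eef_rot: [1.983, 1.568, -1.303]
ft_force: [1.3, 0.5, 0.1]
opening: 0.085
```

```bash
python3 -c "
from h import *
print(sense()['eef_pos'],sense()['opening'])
go([.4995,-.184,.25],.04)"
```

```text
[0.63685277 0.22671915 0.25211148] 0.08498956674130838
shift mm [  3.2 426.2  76.8] turn [-10.57  -0.05  -0.16] t 16.025
```

>>> step_arm([
  [0.085,0,0.05,0.01,-1,0,0],
  [0.085,0,0.1,0.02,-3,0,0],
  [0.085,0,0.15,0.03,-4,0,0],
  [0.085,0,0.2,0.04,-6,0,0],
  [0.085,0,0.25,0.05,-7,0,0],
  [0.085,0,0.3,0.06,-8,0,0],
  [0.085,0,0.35,0.07,-9.5,0,0],
  [0.085,0,0.4,0.077,-10.6,0,0],
])

```text
time: 17.02
eef_pos: [0.5026, -0.1593, 0.252]
eef_rot: [2.146, 1.567, -0.954]
ft_force: [0.8, -0.2, -0.4]
opening: 0.0852
```

>>> step_arm([
  [0.085,0,0.026,0,0,0,0],
  [0.085,0,0.026,0,0,0,0],
  [0.085,0,0.026,0,0,0,0],
])

```text
time: 17.4
eef_pos: [0.5044, -0.1834, 0.2518]
eef_rot: [2.114, 1.569, -0.987]
ft_force: [-0.3, -0.0, 0.1]
opening: 0.0849
```

```bash
python3 - <<'E'
from h import *
import pickle
s=snapshot('wrist');save(s,'w5');pickle.dump(s,open('w5.pkl','wb'))
st=sense();print(st['eef_pos'],st['time'])
go([.4995,-.184,.089],.04)
E
```

```text
[ 0.50447624 -0.18309235  0.25187463] 17.45
shift mm [162.9   0.4   5.2] turn [ 0.07 -0.07 -0.12] t 17.45
```

View pics/w5.png

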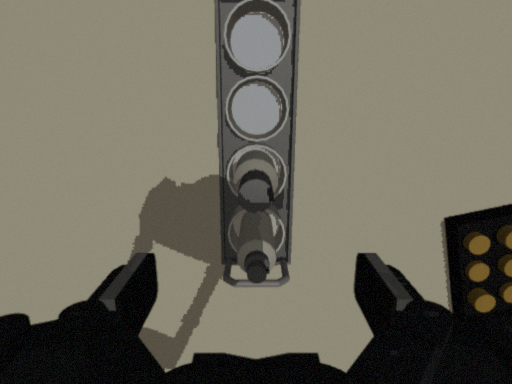

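Flip cap's flat top is at about (256,191), spray head top at about (257,271), and the cups are at (257,108), (257,174) and (257,233).

```bash
python3 - <<'E'
from h import *
import pickle
s,sc,w1=[pickle.load(open(n+'.pkl','rb')) for n in('w5','scene0','w1')]
print(plane(s,[(256,191)],.13),plane(s,[(257,271)],.138),plane(s,[(257,174),(257,233)],.043))
print(tri(s,(256,191),w1,(204,150)),tri(s,(257,271),w1,(208,219)),tri(s,(257,271),sc,(153,124)))
E
```

```text
[[ 0.50505529 -0.18316247  0.13      ]] [[ 0.43694389 -0.18675743  0.138     ]] [[ 0.50093212 -0.18472083  0.043     ]
 [ 0.4332116  -0.18753494  0.043     ]]
(array([ 0.50012311, -0.18268868,  0.11515098]), np.float64(0.0023930802758648138)) (array([ 0.44035208, -0.18787306,  0.14156831]), np.float64(0.003602210770812969)) (array([ 0.43721634, -0.18682214,  0.13850041]), np.float64(0.00015845205302881396))
```

>>> step_arm([
  [0.085,0.04,0,0.004,0,0,0],
  [0.085,0.09,0,0.004,0,0,0],
  [0.085,0.13,0,0.004,0,0,0],
  [0.085,0.157,0,0.004,0,0,0],
  [0.085,0.165,0,0.004,0,0,0],
  [0.085,0.165,0,0.004,0,0,0],
])

```text
time: 18.2
eef_pos: [0.501, -0.1838, 0.0871]
eef_rot: [2.024, 1.568, -1.076]
ft_force: [0.4, -0.1, -0.2]
opening: 0.085
```

>>> step_arm([
  [0.04,0,0,0,0,0,0],
  [0.015,0,0,0,0,0,0],
  [0.015,0,0,0,0,0,0],
  [0.015,0,0,0,0,0,0],
  [0.015,0,0,0,0,0,0],
  [0.015,0,0,0,0,0,0],
])

```text
time: 18.95
eef_pos: [0.5014, -0.1848, 0.0879]
eef_rot: [2.279, 1.567, -0.822]
ft_force: [0.1, 0.4, 5.8]
opening: 0.0287
```

Gripped at 28.7 mm, which fits the 30 mm cap. Lift and carry to cell 2.

>>> step_arm([
  [0.015,-0.02,0,0,0,0,0],
  [0.015,-0.06,0,0,0,0,0],
  [0.015,-0.11,0,0,0,0,0],
  [0.015,-0.15,0,0,0,0,0],
  [0.015,-0.16,-0.04,0,1,0,0],
  [0.015,-0.16,-0.09,-0.003,2,0,0],
  [0.015,-0.16,-0.14,-0.006,4,0,0],
  [0.015,-0.16,-0.19,-0.009,5,0,0],
])

```text
time: 19.95
eef_pos: [0.501, 0.0075, 0.2457]
eef_rot: [1.782, 1.568, -1.408]
ft_force: [0.9, 0.7, -1.9]
opening: 0.029
```

```bash
python3 -c "
from h import *
print(sense()['eef_pos'],sense()['opening'])
go([.500,.2454,.22],-.145)"
```

```text
[0.50099652 0.00750205 0.24568377] 0.029035387657797056
shift mm [  25.1 -237.6   12.4] turn [ 5.56 -0.04 -0.14] t 19.95
```

>>> step_arm([
  [0.015,0,-0.05,0.002,1.5,0,0],
  [0.015,0,-0.1,0.004,3,0,0],
  [0.015,0,-0.15,0.007,4.5,0,0],
  [0.015,0,-0.195,0.01,5.5,0,0],
  [0.015,0.01,-0.23,0.012,5.6,0,0],
  [0.015,0.025,-0.238,0.012,5.6,0,0],
  [0.015,0.025,-0.238,0.012,5.6,0,0],
])

```text
time: 20.82
eef_pos: [0.4992, 0.2435, 0.2181]
eef_rot: [1.177, 1.565, -2.108]
ft_force: [-0.2, -0.5, -1.0]
opening: 0.029
```

```bash
python3 -c "
from h import *
print(sense()['eef_pos'],sense()['opening'])
go([.500,.2454,.095],-.145)"
```

```text
[0.49922843 0.24354309 0.21812228] 0.02898193132853078
shift mm [123.1  -2.6  -0.8] turn [ 0.09  0.13 -0.33] t 20.825
```

>>> step_arm([
  [0.015,0.03,-0.002,-0.001,0,0,0],
  [0.015,0.07,-0.002,-0.001,0,0,0],
  [0.015,0.105,-0.002,-0.001,0,0,0],
  [0.015,0.12,-0.002,-0.001,0,0,0],
  [0.015,0.124,-0.002,-0.001,0,0,0],
  [0.015,0.124,-0.002,-0.001,0,0,0],
])

```text
time: 21.58
eef_pos: [0.5034, 0.2458, 0.0981]
eef_rot: [2.73, 1.567, -0.556]
ft_force: [-0.1, -0.6, -1.0]
opening: 0.029
```

>>> step_arm([
  [0.015,0.001,0,0,0,0,0],
  [0.015,0.002,0,0,0,0,0],
  [0.015,0.003,0,0,0,0,0],
  [0.015,0.004,0,0,0,0,0],
  [0.015,0.005,0,0,0,0,0],
])

```text
time: 22.2
eef_pos: [0.5024, 0.2459, 0.0919]
eef_rot: [2.286, 1.568, -1.0]
ft_force: [-0.6, -0.0, 4.9]
opening: 0.0289
```

Contact at 0.0919, as predicted. Confirm the floor, then release.

>>> step_arm([
  [0.015,0.002,0,0,0,0,0],
  [0.015,0.002,0,0,0,0,0],
])

```text
time: 22.45
eef_pos: [0.503, 0.2462, 0.0918]
eef_rot: [2.591, 1.568, -0.695]
ft_force: [-3.5, -1.7, 10.8]
opening: 0.0287
```

>>> step_arm([
  [0.015,-0.002,0,0,0,0,0],
  [0.06,-0.002,0,0,0,0,0],
  [0.085,-0.002,0,0,0,0,0],
  [0.085,-0.002,0,0,0,0,0],
  [0.085,-0.03,0,0,0,0,0],
  [0.085,-0.07,0,0,0,0,0],
  [0.085,-0.12,0,0,0,0,0],
  [0.085,-0.16,0,0,0,0,0],
])

```text
time: 23.45
eef_pos: [0.5025, 0.2464, 0.252]
eef_rot: [2.68, 1.567, -0.606]
ft_force: [1.3, -0.1, 0.5]
opening: 0.0849
```

```bash
python3 -c "
from h import *
print(sense()['eef_pos'],sense()['opening'])
go([.4375,-.187,.25],.04)"
```

```text
[0.50246487 0.24638396 0.2519612 ] 0.08488045571934648
shift mm [  2.6 438.2   1.9] turn [-10.57  -0.17  -0.11] t 23.45
```

>>> step_arm([
  [0.085,0,0.05,0,-1,0,0],
  [0.085,0,0.1,0,-3,0,0],
  [0.085,0,0.15,0,-4,0,0],
  [0.085,0,0.2,0,-6,0,0],
  [0.085,0,0.25,0.001,-7,0,0],
  [0.085,0,0.3,0.001,-8,0,0],
  [0.085,0,0.35,0.002,-9.5,0,0],
  [0.085,0,0.4,0.002,-10.6,0,0],
])

```text
time: 24.45
eef_pos: [0.4421, -0.1508, 0.2509]
eef_rot: [2.197, 1.567, -0.903]
ft_force: [-0.0, -0.9, -0.0]
opening: 0.0846
```

>>> step_arm([
  [0.085,0,0.038,0,0,0,0],
  [0.085,0,0.038,0,0,0,0],
  [0.085,0,0.038,0,0,0,0],
])

```text
time: 24.82
eef_pos: [0.4439, -0.1869, 0.2507]
eef_rot: [2.074, 1.569, -1.027]
ft_force: [0.4, 0.0, -0.5]
opening: 0.0847
```

```bash
python3 -c "
from h import *
print(sense()['eef_pos'])
s=snapshot('wrist');save(s,'w6')
go([.4375,-.187,.077],.04)"
```

```text
[ 0.4439356  -0.18689685  0.25067055]
shift mm [ 1.737e+02 -1.000e-01  6.800e+00] turn [ 0.06 -0.07 -0.11] t 24.875
```

View pics/w6.png

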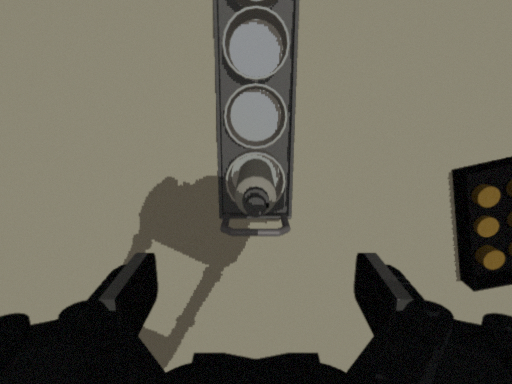

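The spray stands upright in the near cup, with its head at (256,202), midway between the fingers. Descend.

>>> step_arm([
  [0.085,0.04,0,0.006,0,0,0],
  [0.085,0.09,0,0.006,0,0,0],
  [0.085,0.13,0,0.006,0,0,0],
  [0.085,0.16,0,0.006,0,0,0],
  [0.085,0.172,0,0.006,0,0,0],
  [0.085,0.174,0,0.006,0,0,0],
])

```text
time: 25.62
eef_pos: [0.4384, -0.1872, 0.0767]
eef_rot: [1.903, 1.568, -1.197]
ft_force: [0.3, 0.2, -0.1]
opening: 0.0851
```

>>> step_arm([
  [0.04,0,0,0,0,0,0],
  [0.02,0,0,0,0,0,0],
  [0.02,0,0,0,0,0,0],
  [0.02,0,0,0,0,0,0],
  [0.02,0,0,0,0,0,0],
  [0.02,0,0,0,0,0,0],
])

```text
time: 26.38
eef_pos: [0.4394, -0.1883, 0.0783]
eef_rot: [2.396, 1.566, -0.705]
ft_force: [0.1, 0.1, 6.0]
opening: 0.0369
```

>>> step_arm([
  [0.02,-0.02,0,0,0,0,0],
  [0.02,-0.06,0,0,0,0,0],
  [0.02,-0.11,0,0,0,0,0],
  [0.02,-0.15,0,0,0,0,0],
  [0.02,-0.16,-0.04,0,1,0,0],
  [0.02,-0.16,-0.09,-0.003,2,0,0],
  [0.02,-0.16,-0.14,-0.006,4,0,0],
  [0.02,-0.16,-0.19,-0.009,5,0,0],
])

```text
time: 27.38
eef_pos: [0.439, 0.0039, 0.2364]
eef_rot: [2.246, 1.567, -0.944]
ft_force: [0.0, 0.8, -0.9]
opening: 0.037
```

```bash
python3 -c "
from h import *
print(sense()['eef_pos'],sense()['opening'])
go([.434,.255,.22],-.145)"
```

```text
[0.4390229  0.00392163 0.23636693] 0.03695273135176754
shift mm [  15.7 -250.6   17.1] turn [ 5.55 -0.13 -0.14] t 27.375
```

>>> step_arm([
  [0.02,0,-0.05,0.003,1.5,0,0],
  [0.02,0,-0.1,0.006,3,0,0],
  [0.02,0,-0.15,0.01,4.5,0,0],
  [0.02,0,-0.195,0.013,5.5,0,0],
  [0.02,0.005,-0.24,0.016,5.6,0,0],
  [0.02,0.015,-0.251,0.017,5.6,0,0],
  [0.02,0.015,-0.251,0.017,5.6,0,0],
])

```text
time: 28.25
eef_pos: [0.4331, 0.2537, 0.2192]
eef_rot: [1.454, 1.566, -1.831]
ft_force: [-0.4, -0.6, -0.8]
opening: 0.0371
```

```bash
python3 -c "
from h import *
print(sense()['eef_pos'],sense()['opening'])
go([.434,.255,.085],-.145)"
```

```text
[0.433068   0.25374233 0.21915705] 0.037086262924945955
shift mm [134.1  -2.   -0.8] turn [ 0.12  0.03 -0.28] t 28.25
```

>>> step_arm([
  [0.02,0.03,-0.001,0.001,0,0,0],
  [0.02,0.08,-0.001,0.001,0,0,0],
  [0.02,0.115,-0.001,0.001,0,0,0],
  [0.02,0.13,-0.001,0.001,0,0,0],
  [0.02,0.134,-0.001,0.001,0,0,0],
  [0.02,0.134,-0.001,0.001,0,0,0],
])

```text
time: 29.0
eef_pos: [0.4347, 0.2551, 0.0881]
eef_rot: [2.843, 1.567, -0.444]
ft_force: [1.0, -0.2, -1.7]
opening: 0.0368
```

>>> step_arm([
  [0.02,0.001,0,0,0,0,0],
  [0.02,0.002,0,0,0,0,0],
  [0.02,0.003,0,0,0,0,0],
  [0.02,0.004,0,0,0,0,0],
  [0.02,0.005,0,0,0,0,0],
])

```text
time: 29.62
eef_pos: [0.4339, 0.2551, 0.0823]
eef_rot: [2.431, 1.568, -0.855]
ft_force: [-2.1, -0.8, 5.9]
opening: 0.0373
```

Contact at 0.0823, as predicted. Confirm, release and withdraw.

>>> step_arm([
  [0.02,0.002,0,0,0,0,0],
  [0.02,0.002,0,0,0,0,0],
])

```text
time: 29.88
eef_pos: [0.4346, 0.2554, 0.0822]
eef_rot: [2.717, 1.567, -0.569]
ft_force: [-3.6, -3.5, 12.4]
opening: 0.0372
```

>>> step_arm([
  [0.02,-0.002,0,0,0,0,0],
  [0.06,-0.002,0,0,0,0,0],
  [0.085,-0.002,0,0,0,0,0],
  [0.085,-0.002,0,0,0,0,0],
  [0.085,-0.03,0,0,0,0,0],
  [0.085,-0.07,0,0,0,0,0],
  [0.085,-0.12,0,0,0,0,0],
  [0.085,-0.17,0,0,0,0,0],
])

```text
time: 30.88
eef_pos: [0.433, 0.2552, 0.2509]
eef_rot: [2.047, 1.568, -1.239]
ft_force: [0.3, -0.0, -0.3]
opening: 0.085
```

>>> step_arm([
  [0.085,-0.03,0.05,0,0,0,0],
  [0.085,-0.04,0.1,0,0,0,0],
  [0.085,-0.04,0.15,0,0,0,0],
  [0.085,-0.04,0.2,0,0,0,0],
  [0.085,-0.04,0.2,0,0,0,0],
  [0.085,-0.04,0.2,0,0,0,0],
])

```text
time: 31.62
eef_pos: [0.4045, 0.0577, 0.2902]
eef_rot: [2.476, 1.568, -0.811]
ft_force: [0.1, -0.3, 0.2]
opening: 0.0848
```

```bash
python3 - <<'E'
from h import *
import pickle
s=snapshot('side');sc=snapshot('scene')
pickle.dump((s,sc),open('end.pkl','wb'))
m=np.zeros((580,790,3),np.uint8)
a=cv2.resize(s['image'][210:370,105:255],None,fx=2.8,fy=2.8,interpolation=3);m[:a.shape[0],:a.shape[1]]=a
b=cv2.resize(sc['image'][105:250,325:425],None,fx=3.6,fy=3.6,interpolation=3);m[:b.shape[0],421:421+b.shape[1]]=b
cv2.imwrite('pics/end.png',m)
print(sense()['time'],sense()['eef_pos'],sense()['opening'],abs(sense()['qd']).max())
E
```

```text
31.725 [0.40461468 0.0584468  0.29014597] 0.084877436706488 0.010066263162442857
```

View pics/end.png

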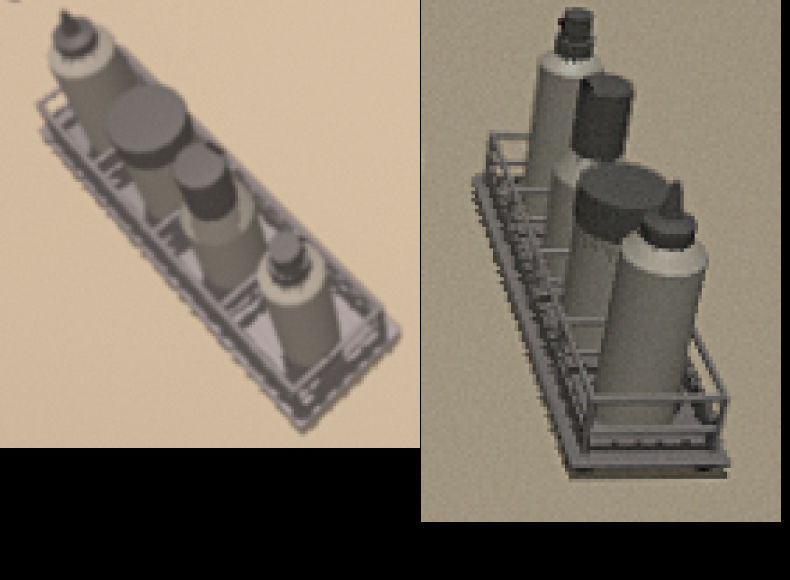

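All four stand upright in order: spray nearest, then flip, jar and nozzle. One numeric check of the tops against the rack.

```bash
python3 - <<'E'
from h import *
import pickle
s,sc=pickle.load(open('end.pkl','rb'))
f=lambda x,y:((x-421)/3.6+325,y/3.6+105); g=lambda x,y:(x/2.8+105,y/2.8+210)
c=np.array([.5335,.2405]);a=-.145;M=np.array([[np.cos(a),np.sin(a)],[-np.sin(a),np.cos(a)]])
for n,p,q in(('spray',(577,12),(285,240)),('flip',(605,82),(203,158)),('jar',(624,185),(148,112)),('nozzle',(676,180),(66,10))):
    X,e=tri(sc,f(*p),s,g(*q));print(n,X.round(4),round(e,4),'rack',(M@(X[:2]-c)).round(4))
for n,P,im,z in(('far top corners scene',[f(582,398),f(727,398)],sc,.048),('far tray corners scene',[f(569,465),f(730,462)],sc,.006),('near-left top corner scene',[f(490,135)],sc,.048),('side corners near',[g(293,388),g(383,310)],s,.048),('side far-left',[g(40,103)],s,.048)):
    X=plane(im,P,z)[:,:2];print(n,X.round(4).tolist(),'rack',((X-c)@M.T).round(4).tolist())
E
```

```text
spray [0.4297 0.2541 0.1428] 0.0023 rack [-0.1047 -0.0015]
flip [0.5027 0.2429 0.1348] 0.0032 rack [-0.0308 -0.0021]
jar [0.5675 0.232  0.1076] 0.0029 rack [ 0.0348 -0.0035]
nozzle [0.6351 0.2242 0.1498] 0.0029 rack [ 0.1028 -0.0015]
far top corners scene [[0.6671, 0.1808], [0.6787, 0.2536]] rack [[0.1408, -0.0398], [0.1417, 0.034]]
far tray corners scene [[0.6673, 0.1805], [0.6787, 0.2643]] rack [[0.141, -0.0401], [0.1403, 0.0446]]
near-left top corner scene [[0.4011, 0.2228]] rack [[-0.1284, -0.0367]]
side corners near [[0.4047, 0.292], [0.3918, 0.226]] rack [[-0.1349, 0.0324], [-0.1382, -0.0348]]
side far-left [[0.6718, 0.253]] rack [[0.135, 0.0324]]
```

Every bottle is within about 5 mm of its cell centre, and the top heights match bottles on the cell floor. Handing in.

```bash
python3 -c "
from h import *
print(sign_off())"
```

```text
the job is handed in; nothing more can be done
None
```

I moved all four bottles into the rack in their original order, near to far: spray, flip, jar, nozzle. The job was handed in at about 32 s of the 99 s allowed, and `sign_off` gave no verdict.

- **Setting down:** each bottle was lowered until the wrist force rose. Contact came within about 0.1 mm of the TCP height worked out from its grasp, and the bottle was only then released.
- **Final position:** triangulating the tops from the scene and side cameras put each bottle within about 4 mm of its cell centre both ways.
- **Height and posture:** top heights were 0.143, 0.135, 0.108 and 0.150 m (near to far), matching bottles on the cell floor. All four looked upright in the last picture, and the arm was clear of everything with the gripper open.
- **Checks that disagreed:**
  - Early triangulated heights were up to about 23 mm off for the flip cap and 12 mm off for the spray head and the rack wires, because I picked coarse pixels by eye. Later measurements and the floor contacts gave consistent values for the bottles; the rack wires' height was never re-measured, and I used the text's 48 mm.
  - The rack corner points in the final views scattered by up to about 7 mm, mostly 2–5 mm. That is still inside the 15 mm tolerance.

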